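Raise the microscope stage four clicks and store the height

ROBOT

A 6-joint arm with a two-finger parallel gripper is mounted at the origin on the work surface. World frame = base frame: x ahead of the robot, y to its left, z up, the work surface at z = 0. Lengths are in m, angles in rad, forces in N, time in s.
With the tool pointing down it reaches from about 0.35 to 1 m from the base axis. Payload 7.1 kg.
Tool frame: the origin (TCP) lies midway between the tips of the shut fingers; the grasp point (between the pads) lies env.tcp_to_grasp behind it (env.tcp_to_grasp is the distance from the TCP to the grasp point, in m); z points along the fingers, y is the direction in which the jaws open and shut (so a half turn about z gives the same grasp; the last joint's range is limited). The gripper opens to 85 mm and grips with 20 to 120 N. Pads are 22 mm wide; open, the fingers measure 114 mm over their backs; the gripper's body (76 mm by 85 mm) begins 54 mm behind the grasp point. The pads swing forward as they close: fully open they stand 13 mm farther back than shut.
Start: joints at [1.094, 0.423, 1.63, -0, 1.089, -0.019], TCP at [0.276, 0.561, 0.231] pointing down, gripper open.
Joint ranges: [-3, 3], [-0.9, 2.11], [0.09, 2.58], [-1.31, 4.45], [0.11, 2.69], [-2.54, 2.54]. Speed limits (rad/s): [2.39, 2.39, 3.01, 3.14, 3.14, 3.14].

INTERFACE

Orientations are given as a 3x3 rotation matrix whose columns are the frame's x, y, z axes.
In Python, from station import env gives the robot as it stands.
- The arm moves only by the tool drive_tool, never from a script. Its arguments are lists of equal length, an entry for each row: "xyz": the shift along the tool's x, y, z in cm, a list of three; "twist": the turn about the tool's z in degrees; "fingers": the opening, from 0 (shut) to 1 (fully open). In form: {"xyz": [[tx, ty, tz], ...], "twist": [twist, ...], "fingers": [fingers, ...]}. A call has 1 to 12 rows; each row shifts and turns the pose as measured when the row begins, along the tool's axes as they then stand; what a row does not reach is not made up. A row lasts 1/10 s, in which the tool goes at most 50 mm and 8.59 degrees, less where a joint would pass 70% of its speed; a pose out of reach is approached as far as the arm can. A call with a gripper value outside its range is refused whole. The fingers move at their own pace and stop on an object; "force" is the grip in N (left out, the last holds). Time passes only in rows, so rows that do not move let the fingers close. It gives the time, the measured TCP pose, the force and the opening at its end, in the units of the state.
- env.read_state(): the state, without advancing time (a new reading comes with each control period).
- env.snapshot(name): name is "scene" or "top" or "wrist"; returns the picture (400x640x3 uint8, blue, green, red); there is no depth.
- env.camera_info(name): a dict with "vertical_fov" (degrees; the focal length in pixels is half the picture's height over the tangent of half this angle, whatever the lens; pixels are square), "cx", "cy" (the principal point, pixels), "cam_to_world" (4x4, takes a point from camera to world coordinates). Camera axes: x right, y down, z forward; pixel columns grow to the right and rows downward; lengths in m; the calibration is good to about 2 mm. A picture is of the moment at which its call begins: read the wrist's pose just before it. camera_info takes no time and is no camera call; for the wrist camera it gives the pose at the moment of the call.
- env.close_job(): hands the job in, once; it reports no verdict.
The state is a dict: "time": time; "q": joint angles; "joint_velocities": joint speeds; "joint_torque": joint torques, N m; "position": TCP position; "orientation": TCP orientation; "wrist_force": force on the tool from outside, world axes, zero at the start; "wrist_torque": the same for the moment, N m; "width": opening from 0.0 (shut) to 1.0 (fully open).
Only numpy, scipy, OpenCV 4.12 (cv2) and the standard library are available. Lean on these libraries where they do the work, as an engineer would, in place of code of your own. Each camera call takes 0.05 s, during which the arm holds its last target.

TASK

With a fingertip, push the black four-lobed stage-height dial clockwise (seen from above) by exactly four clicks from where it stands, leaving it settled in the fourth click and never letting it run on to a fifth, because the specimen would hit the lens. Then press the green key all the way down to store the height, and let go of it. Do not press the red vent key, and leave everything loose on the bench where it is: nothing is to be picked up.

Things in the scene. Friction and masses are not known exactly. Their poses are not given: they have to be found in the camera images.
- height_dial (a joint): angle of the stage-height dial in rad, growing clockwise seen from above. Vertical axis; ten click positions, 24 degrees (0.419 rad) apart, at 0, 0.419, 0.838 ... 3.770; stops lie 0.1 rad beyond the first and last. At the start it rests in the third position (about 0.838). Between clicks a spring plunger resists (about 0.2 N m at most, some 5 N at the lobes); a little past the half-way point (0.6 of a click at most) the dial snaps on into the next click by itself and stays
- dial_top (a point): centre of the dial's hub, on the axis, on its top face (74 mm above the bench). The hub is an aluminium disc of 28 mm radius; four black plastic lobes, 90 degrees apart, 22 mm wide and straight-sided, stick out radially to 54 mm from the axis, their undersides 50 mm and their tops 78 mm above the bench. A fingertip fits into the gaps between lobes. Its z axis is vertical; it turns with the dial
- dial_pointer (a point): point on the top of the one lobe that bears a red line, 50 mm from the dial's axis, 78 mm above the bench; it turns with the dial. Seen from above, ten black ticks on the housing around the dial mark the click positions of the red line
- control: white fixed housing of the dial, 180 x 220 x 45 mm (x, y, z); origin at the centre of its underside, dial axis through the origin. The red line points 108 degrees anticlockwise from its +x axis when the joint reads 0
- set_key (a joint): travel of the GREEN store key in m: 0 up, 0.006 fully down; springs back; about 5 N fully down
- set_key_top (a point): centre of the top of the round green key (32 mm across), pressed straight down; it stands on a fixed grey box 85 x 85 x 40 mm, to the left or right of the dial
- vent_key (a joint): travel of the RED vent key in m: 0 up, 0.006 fully down; not to be pressed
- vent_key_top (a point): centre of the top of the round red key, on the same kind of grey box, on the other side
- stub: aluminium specimen stub, 25 mm across and 28 mm high, loose, standing on the corner of the housing towards its own +x and +y axes (top 73 mm above the bench), 110 mm from the dial's axis; origin at its underside
- jar: amber jar, 52 mm across, 70 mm high, loose on the bench; origin at the centre of its underside
- driver: blue screwdriver, 170 mm long, lying loose; origin at its middle on the bench, x axis along it
- tweezers: steel tweezers, 120 mm long, 8 mm high, lying loose; origin at the middle on the bench
- clip: red plastic clip, 50 x 26 x 30 mm, loose; origin at the centre of its underside
- flange: steel ring, 90 mm across, 12 mm high, loose; origin at the centre of its underside
- stub_tray: white divided tray, 100 x 130 x 30 mm, loose; origin at the centre of its underside
Things that resemble listed ones, but are neither listed nor needed, are in the scene too. Leave any pink look-alike of the part that bears vent_key alone.

How it is judged:
On the way, in this order (a step that is already met when the one before it is completed fails the run):
1. the dial rests four clicks clockwise of where it started (distance of dial_pointer from where it was at the start of the episode between 0.0692 and 0.079 m and velocity of joint height_dial between -0.1 and 0.1 rad/s), for 0.2 s.
2. the green key is pressed down (value of joint set_key above 0.0045 m and distance of dial_pointer from where it was at the start of the episode between 0.0692 and 0.079 m), for 0.05 s.
At the end, for the whole second after the job is handed in: the dial is at rest in the fourth click clockwise of its start (within about a third of a click), the green key has been pressed (4.5 mm or more of its 6 mm) after that and is up again, the red key is up (all of step 1 and value of joint each of set_key, vent_key below 0.0015 m); the robot touches nothing.
It fails at once if the dial goes past the fourth click towards the fifth (more than 4.6 clicks) (distance of dial_pointer from where it was at the start of the episode above 0.0821 m).
It fails at once if the green key is pressed before the dial has been turned four clicks (value of joint set_key above 0.0045 m and distance of dial_pointer from where it was at the start of the episode below 0.0692 m).
It fails at once if the red vent key is pressed (more than 3 mm) (value of joint vent_key above 0.003 m).
It fails at once if a loose thing is shifted by more than 20 mm, or lifted (distance of any of stub, jar, driver, tweezers, clip, flange, stub_tray from where it was at the start of the episode above 0.02 m).
It also fails if it takes over 64 s, if anything falls off the work surface, if the arm or the gripper's body presses on something with over 40 N, if the wrist force passes 120 N, or if a joint passes its speed limit or range.

## Working session

There is one attempt and no reset: what is moved stays moved. The work goes in short steps, Python scripts to look and compute and a tool call to move; the robot and the scene stay as the last step left them, time stands still between calls to the robot, and variables do not carry over. Pictures are saved under pics/ and viewed, and the job is handed in when it is done.

Besides the shell and the picture viewer there is one more tool, called after "Call:" as name([rows], argument=value, ...), one row to a line, values as JSON. drive_tool: Moves the arm, as the interface text tells. Its arguments: {"type":"object","properties":{"xyz":{"type":"array","items":{"type":"array","items":{"type":"number"}}},"twist":{"type":"array","items":{"type":"number"}},"fingers":{"type":"array","items":{"type":"number"}},"force":{"type":"number"}},"required":["xyz","twist","fingers"]}

```bash
ls; mkdir -p pics; cat > snap.py <<'E'
import sys,cv2,numpy as np
from station import env
for n in sys.argv[2:]:
    s=env.read_state(); i=env.camera_info(n); im=env.snapshot(n)
    cv2.imwrite(f'pics/{n}_{sys.argv[1]}.png',im); np.save(f'pics/{n}_{sys.argv[1]}.npy',i,allow_pickle=True)
    print(n,i)
print(env.read_state()['time'],env.tcp_to_grasp)
E
python3 snap.py 0 scene top
```

```text
pics
scene {'vertical_fov': 54.886934951531465, 'cx': 326.2103599536587, 'cy': 203.29463858915418, 'cam_to_world': array([[-0.71282188,  0.48451335, -0.50708163,  1.11369201],
       [ 0.70116479,  0.50870928, -0.49958262,  0.58632858],
       [ 0.01590268, -0.71166121, -0.70234281,  0.86046688],
       [ 0.        ,  0.        ,  0.        ,  1.        ]])}
top {'vertical_fov': 48.06829807328018, 'cx': 321.0301197514561, 'cy': 194.24127584871025, 'cam_to_world': array([[-0.02551477, -0.98058555,  0.19442475,  0.32437196],
       [-0.99961605,  0.02712818,  0.00563985,  0.01116839],
       [-0.01080475, -0.19420621, -0.98090122,  1.29220752],
       [ 0.        ,  0.        ,  0.        ,  1.        ]])}
0.1 0.0187
```

View pics/top_0.png

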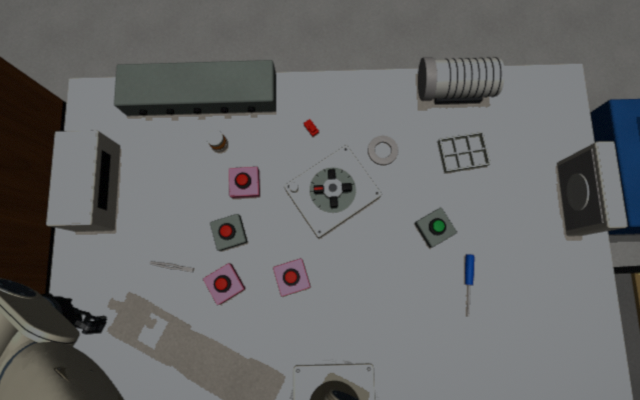

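View pics/scene_0.png

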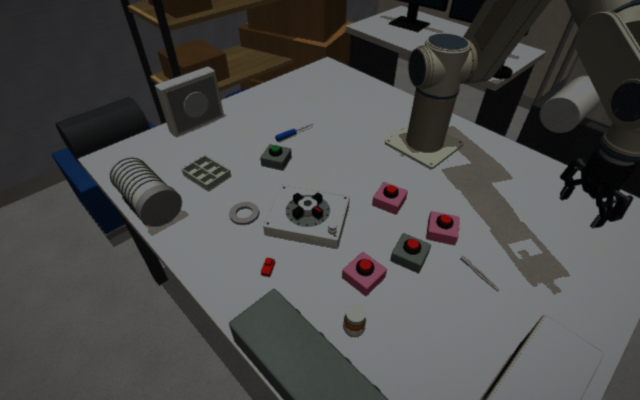

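The top view shows the dial at (333,188), with the red-line lobe pointing image-left at about (318,188). The green key on a grey box is at (438,227). The red key on a grey box at (227,232) is the vent key; the ones at (243,181), (222,284) and (291,277) stand on pink look-alike boxes. I'll confirm with enlarged crops.

```bash
cat > geo.py <<'E'
import numpy as np
def load(p): return np.load(p,allow_pickle=True).item()
def f(i): return 200/np.tan(np.radians(i['vertical_fov'])/2)
def ray(i,u,v,z):
    T=i['cam_to_world'];d=T[:3,:3]@np.array([(u-i['cx'])/f(i),(v-i['cy'])/f(i),1]);o=T[:3,3]
    return o+d*(z-o[2])/d[2]
def proj(i,P):
    T=i['cam_to_world'];c=T[:3,:3].T@(np.asarray(P,float)-T[:3,3]);return f(i)*c[:2]/c[2]+[i['cx'],i['cy']]
E
python3 - <<'E'
import cv2
from geo import *
im=cv2.imread('pics/top_0.png');i=load('pics/top_0.npy')
c=im[135:250,270:390];cv2.imwrite('pics/c1.png',cv2.resize(c,None,fx=5,fy=5,interpolation=cv2.INTER_CUBIC))
c=im[195:260,400:470];cv2.imwrite('pics/c2.png',cv2.resize(c,None,fx=5,fy=5,interpolation=cv2.INTER_CUBIC))
print(ray(i,333,188,.074),ray(i,438,226.5,.05),ray(i,318,188.5,.078))
E
```

```text
[ 0.58257049 -0.01549539  0.074     ] [ 0.47034453 -0.30398564  0.05      ] [0.58146312 0.02611888 0.078     ]
```

View pics/c1.png

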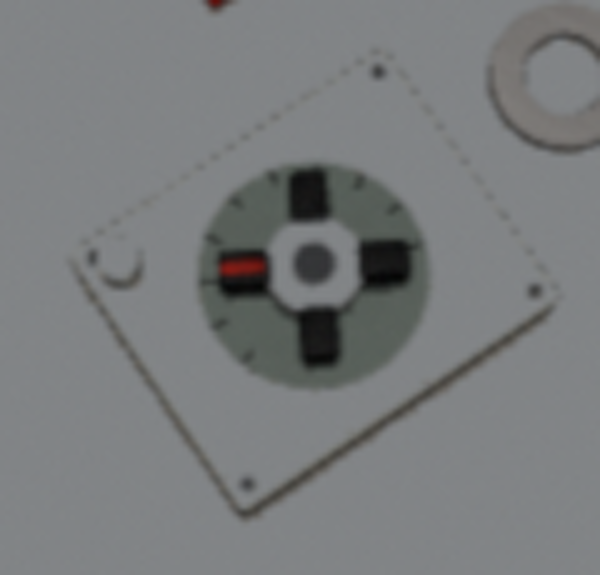

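View pics/c2.png

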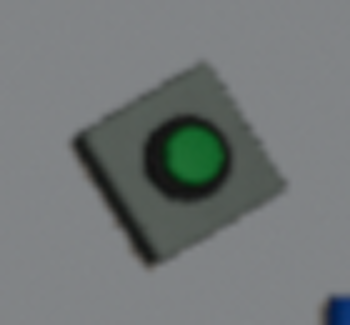

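The crops confirm both. The hub centre is at about (332.5,187.5), and the lobes lie almost along the image axes with the red one pointing left and tilted slightly. The grey box bears the green key at about (438.5,225.5). Next I'll shut the fingers and move over the dial for a wrist view.

```bash
python3 - <<'E'
from station import env
from geo import *
s=env.read_state();print(np.round(s['position'],4),np.round(s['orientation'],3),s['q'])
i=env.camera_info('wrist');print(i)
R=np.array(s['orientation']);p=np.array(s['position'])
print(100*R.T@(np.array([.50,-.016,.30])-p))
E
```

```text
[0.276  0.5602 0.2306] [[-0.897  0.442 -0.001]
 [ 0.442  0.897 -0.001]
 [ 0.    -0.001 -1.   ]] [ 1.09398975e+00  4.23805035e-01  1.63062762e+00 -2.05741467e-05
  1.08857058e+00 -1.90243352e-02]
{'vertical_fov': 67.78436542619494, 'cx': 318.6472102595834, 'cy': 201.1367002872258, 'cam_to_world': array([[ 4.42470389e-01,  8.53420413e-01,  2.75487846e-01,
         2.06134008e-01],
       [ 8.96782694e-01, -4.20777698e-01, -1.36846369e-01,
         5.95969629e-01],
       [-8.68343278e-04,  3.07603199e-01, -9.51514329e-01,
         3.73930149e-01],
       [ 0.00000000e+00,  0.00000000e+00,  0.00000000e+00,
         1.00000000e+00]])}
[-45.55986878 -41.79770003  -6.88218315]
```

Call:
drive_tool([
  [-3.5,-3.2,-0.6],
  [-3.5,-3.2,-0.6],
  [-3.5,-3.2,-0.6],
  [-3.5,-3.2,-0.6],
  [-3.5,-3.2,-0.6],
  [-3.5,-3.2,-0.6],
  [-3.5,-3.2,-0.6],
  [-3.5,-3.2,-0.6],
  [-3.5,-3.2,-0.6],
  [-3.5,-3.2,-0.6],
  [-3.5,-3.2,-0.6],
  [-3.5,-3.2,-0.6],
], twist=[0,0,0,0,0,0,0,0,0,0,0,0], fingers=[0,0,0,0,0,0,0,0,0,0,0,0])

```text
time: 1.3
position: [0.4868, 0.0149, 0.302]
orientation: [[-0.902, 0.433, -0.004], [0.433, 0.902, -0.004], [0.002, -0.005, -1.0]]
wrist_force: [-0.5, -0.0, -1.2]
width: 0.006
```

Call:
drive_tool([
  [0,0,0],
  [0,0,0],
  [0,0,0],
  [0,0,0],
  [0,0,0],
], twist=[-7,-7,-7,-7,0], fingers=[0,0,0,0,0])

```text
time: 1.8
position: [0.4884, 0.0069, 0.3017]
orientation: [[-0.999, -0.048, -0.004], [-0.048, 0.999, -0.005], [0.004, -0.005, -1.0]]
wrist_force: [-0.2, -0.0, -0.2]
width: -0.0
```

```bash
python3 snap.py 1 wrist
```

```text
wrist {'vertical_fov': 67.78436542619494, 'cx': 318.6472102595834, 'cy': 201.1367002872258, 'cam_to_world': array([[-0.04724312,  0.95162067,  0.30362177,  0.41101103],
       [ 0.99887458,  0.04628613,  0.01035209,  0.00459496],
       [-0.00420221,  0.30376914, -0.9527364 ,  0.44537818],
       [ 0.        ,  0.        ,  0.        ,  1.        ]])}
1.85 0.0187
```

View pics/wrist_1.png

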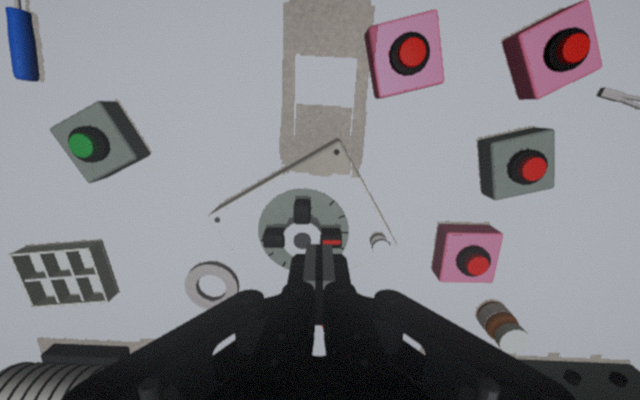

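The wrist view is flipped (image down is +x, image right is +y). Hub centre is at about (302,241), red line at (331,242), the green key on its grey box at (82,145). The fingers hide the far side of the dial. I'll fit a model overlay in both views to cross-check the pose.

```bash
cat > ov.py <<'E'
import cv2,sys
from geo import *
def model(cx,cy,yaw,ang):
    L=[]
    c=np.array([cx,cy])
    def rot(a,p): return np.array([[np.cos(a),-np.sin(a)],[np.sin(a),np.cos(a)]])@p
    for z in(.045,): L.append(('h',[np.r_[c+rot(yaw,np.array(p)),z] for p in[(.09,.11),(-.09,.11),(-.09,-.11),(.09,-.11)]]))
    L.append(('hub',[np.r_[c+.028*np.array([np.cos(t),np.sin(t)]),.074] for t in np.linspace(0,6.28,30)]))
    for k in range(4): L.append(('r'if k==0 else'l',[np.r_[c+rot(ang+k*np.pi/2,np.array(p)),.078] for p in[(.028,.011),(.054,.011),(.054,-.011),(.028,-.011)]]))
    return L
def draw(name,box,s,out,*m):
    im=cv2.imread(f'pics/{name}.png');i=load(f'pics/{name}.npy');x,y,w,h=box
    c=cv2.resize(im[y:y+h,x:x+w],None,fx=s,fy=s,interpolation=cv2.INTER_CUBIC)
    c=cv2.convertScaleAbs(c,alpha=1.5)
    for n,P in model(*m):
        q=np.array([(proj(i,p)-[x,y]+.5)*s for p in P]).astype(int)
        cv2.polylines(c,[q],True,(0,255,255) if n=='r' else(0,255,0),1)
    cv2.imwrite(out,c)
E
python3 - <<'E'
from ov import *
m=(.582,-.0145,np.radians(31.5),np.radians(91.5))
draw('top_0',(270,135,120,115),5,'pics/o1.png',*m)
draw('wrist_1',(200,130,200,150),4,'pics/o2.png',*m)
E
```

```text
(no output)
```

View pics/o1.png

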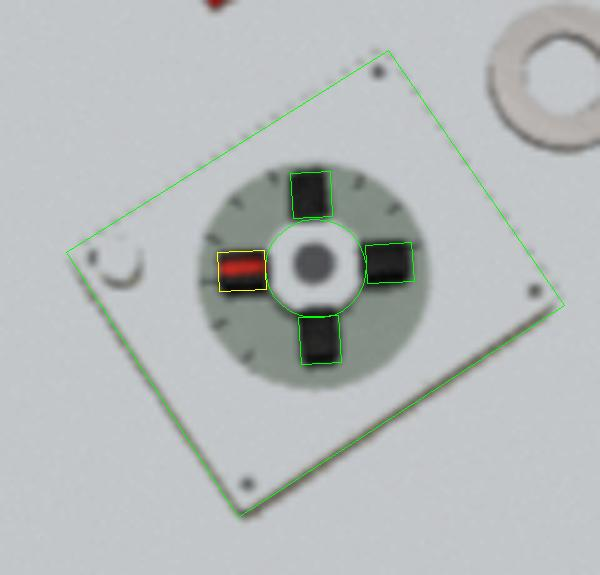

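View pics/o2.png

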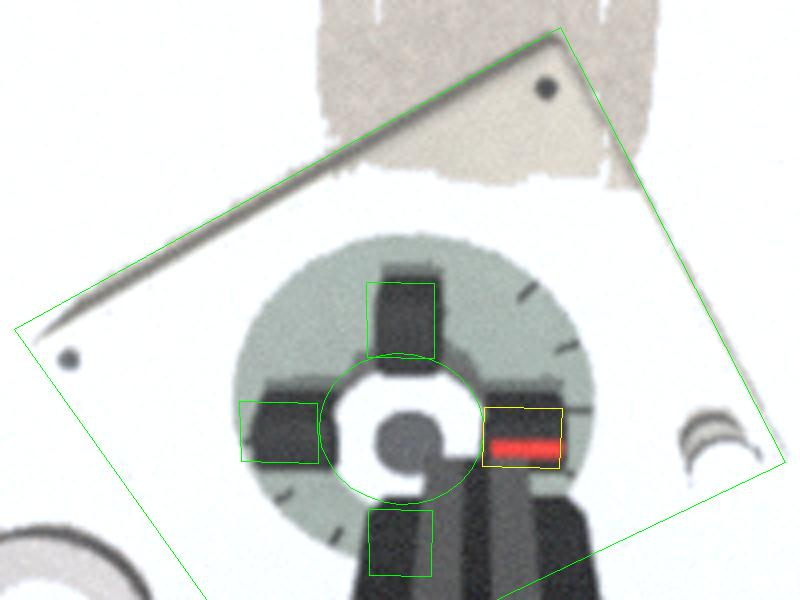

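```bash
python3 - <<'E'
from ov import *
i=load('pics/wrist_1.npy')
print(proj(i,[.4884,.0069,.3017]))
im=cv2.imread('pics/wrist_1.png')
c=cv2.resize(im[200:340,230:420],None,fx=4,fy=4,interpolation=cv2.INTER_CUBIC)
cv2.imwrite('pics/w1f.png',cv2.convertScaleAbs(c,alpha=1.6))
# table edge straightness in top
t=cv2.cvtColor(cv2.imread('pics/top_0.png'),cv2.COLOR_BGR2GRAY).astype(float)
for u in list(range(290,415,15))+list(range(510,585,10)):
    col=t[50:100,u]; g=np.diff(cv2.GaussianBlur(col.reshape(-1,1),(1,5),0)[:,0]);k=g.argmax();print(u,50+k, round(g[k],1),end=' | ')
E
```

```text
[317.25542498 257.01488094]
290 71 9.4 | 305 71 9.4 | 320 70 8.8 | 335 70 8.8 | 350 69 8.8 | 365 69 8.8 | 380 68 9.4 | 395 68 10.1 | 410 68 8.6 | 510 65 9.4 | 520 64 8.8 | 530 64 9.1 | 540 64 8.8 | 550 64 9.5 | 560 63 9.4 | 570 63 10.1 | 580 63 9.6 |
```

View pics/w1f.png

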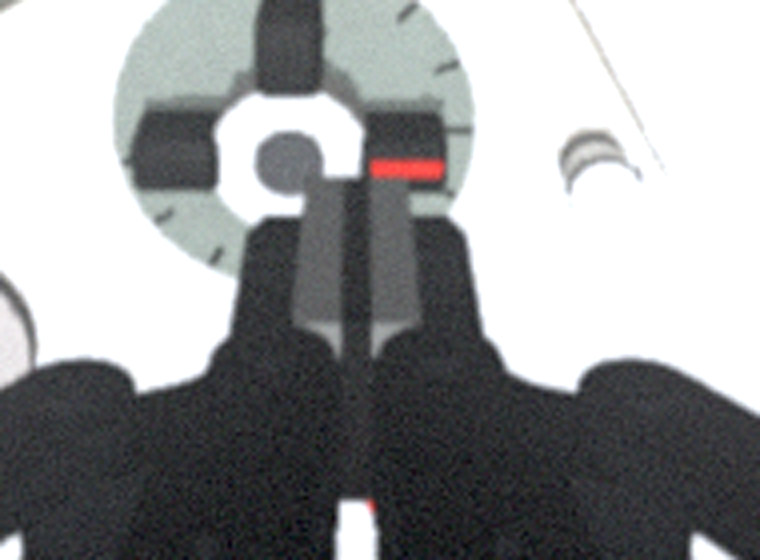

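```bash
python3 - <<'E'
from ov import *
def blobs(name,mask,amin):
    n,l,s,c=cv2.connectedComponentsWithStats(mask.astype(np.uint8))
    return [(np.round(c[k],2),s[k][4],s[k][:4]) for k in range(1,n) if s[k][4]>=amin]
for nm,a in(('top_0',40),('wrist_1',150),('scene_0',40)):
    im=cv2.imread(f'pics/{nm}.png');h=cv2.cvtColor(im,cv2.COLOR_BGR2HSV)
    H,S,V=h[...,0],h[...,1],h[...,2]
    print(nm,'green');[print(*b) for b in blobs(nm,(H>45)&(H<85)&(S>120)&(V>50),a)]
    print('red');[print(*b) for b in blobs(nm,((H<6)|(H>174))&(S>170)&(V>80),a)]
E
```

```text
top_0 green
[438.33 225.57] 112 [433 220  12  12]
red
[310.66 127.4 ] 116 [304 120  14  16]
[241.66 179.11] 96 [236 174  12  11]
[225.42 230.49] 105 [220 225  12  12]
[290.43 276.57] 114 [285 271  12  12]
[220.79 283.52] 111 [215 278  12  12]
wrist_1 green
[ 80.56 145.09] 453 [ 69 133  24  25]
red
[575.47  47.43] 645 [562  33  28  30]
[412.2  51.6] 649 [399  37  28  30]
[533.68 168.44] 437 [522 157  24  24]
[477.58 265.6 ] 271 [468 257  21  18]
scene_0 green
red
[391.04 188.21] 52 [387 185  10   7]
[445.53 218.23] 64 [441 215  10   8]
[412.87 242.97] 79 [408 239  11   9]
[267.19 266.09] 116 [261 258  13  16]
[365.08 263.72] 90 [360 259  12  10]
```

```bash
python3 - <<'E'
from ov import *
from scipy.optimize import least_squares
from scipy.spatial.transform import Rotation as Ro
t=load('pics/top_0.npy');w=load('pics/wrist_1.npy');sc=load('pics/scene_0.npy')
T=[(438.33,225.57),(241.66,179.11),(225.42,230.49),(290.43,276.57),(220.79,283.52),(332.5,187.4)]
W=[(80.56,145.09),(477.58,265.6),(533.68,168.44),(412.2,51.6),(575.47,47.43),(302,240.3)]
S=[None,(365.08,263.72),(412.87,242.97),(391.04,188.21),(445.53,218.23),None]
def pj(i,P,a,k):
    M=i['cam_to_world'];c=Ro.from_rotvec(a[3:]).as_matrix()@(M[:3,:3].T@(P-M[:3,3]-a[:3]));x=c[:2]/c[2];r2=x@x
    return f(i)*x*(1+k*r2)+[i['cx'],i['cy']]
def res(p,full=False):
    z=p[0];k=p[1:4];A=p[4:22].reshape(3,6);X=p[22:].reshape(-1,2);r=[]
    for j in range(6):
        P=np.r_[X[j],.074 if j==5 else z]
        r+=list(pj(t,P,A[0],k[0])-T[j]);r+=list(pj(w,P,A[1],k[1])-W[j])
        if S[j]:r+=list(pj(sc,P,A[2],k[2])-S[j])
    r=np.array(r)/.4
    if full:return r
    return np.r_[r,A[:,:3].ravel()/.002,A[:,3:].ravel()/.002,(z-.055)/.01]
p0=np.r_[.055,0,0,0,np.zeros(18),np.array([ray(t,*u,.06)[:2] for u in T]).ravel()]
o=least_squares(res,p0);J=np.linalg.inv(o.jac.T@o.jac)
print(o.cost,'z',o.x[0],'k',o.x[1:4],np.sqrt(np.diag(J))[:4])
print(o.x[4:22].reshape(3,6).round(4));print(o.x[22:].reshape(-1,2).round(4),np.sqrt(np.diag(J))[22:].round(4))
E
```

```text
0.9369834918058849 z 0.060864764438287346 k [-0.02653119 -0.00461405 -0.0432657 ] [0.00253041 0.35502147 0.0373283  0.33615172]
[[ 0.0003  0.0007  0.0001 -0.0004  0.0008 -0.0001]
 [-0.0006 -0.0006 -0.0006 -0.0004  0.0002  0.0002]
 [ 0.0003 -0.0001  0.     -0.0001  0.0001  0.0001]]
[[ 0.4721 -0.3011]
 [ 0.6193  0.2432]
 [ 0.4742  0.2867]
 [ 0.3444  0.1084]
 [ 0.3307  0.2975]
 [ 0.5855 -0.0122]] [0.0025 0.0081 0.0019 0.0032 0.0021 0.0053 0.0029 0.0019 0.007  0.0092
 0.0019 0.0017]
```

```bash
python3 - <<'E'
from ov import *
m=(.585,-.0125,np.radians(32),np.radians(91.5))
draw('top_0',(270,135,120,115),5,'pics/o1.png',*m)
draw('wrist_1',(200,130,200,150),4,'pics/o2.png',*m)
a=cv2.imread('pics/o1.png');b=cv2.imread('pics/o2.png')
a=cv2.resize(a,(400,383));b=cv2.resize(b,(400,300));b=cv2.copyMakeBorder(b,0,83,0,0,0)
cv2.imwrite('pics/o12.png',np.hstack([a,b]))
E
```

```text
(no output)
```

View pics/o12.png

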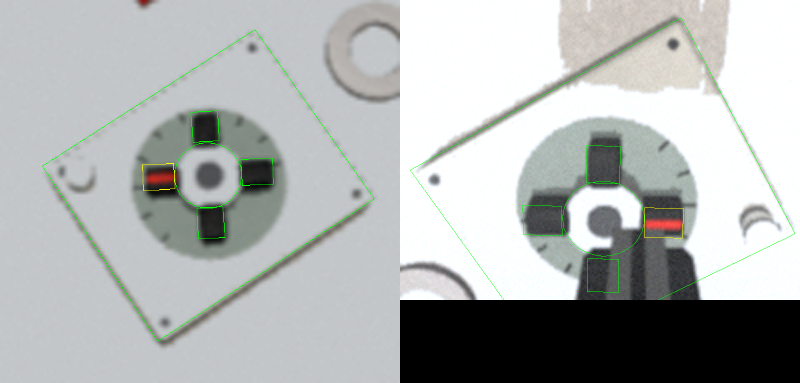

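Call:
drive_tool([
  [-3.3,0.9,0],
  [-3.3,0.9,0],
  [0,0,4],
  [0,0,4],
  [0,0,4],
  [0,0,4],
  [0,0,2],
  [0,0,0],
  [0,0,0],
], twist=[0,0,0,0,0,0,0,0,0], fingers=[0,0,0,0,0,0,0,0,0])

```text
time: 2.75
position: [0.557, 0.0293, 0.1161]
orientation: [[-1.0, -0.016, -0.0], [-0.016, 1.0, -0.005], [0.0, -0.005, -1.0]]
wrist_force: [0.4, -0.8, 0.3]
width: -0.0
```

```bash
python3 snap.py 2 wrist; python3 - <<'E'
from ov import *
m=(.584,-.013,np.radians(32),np.radians(91.5))
draw('wrist_2',(140,100,400,300),2,'pics/o3.png',*m)
E
```

```text
wrist {'vertical_fov': 67.78436542619494, 'cx': 318.6472102595834, 'cy': 201.1367002872258, 'cam_to_world': array([[-1.50483049e-02,  9.51426968e-01,  3.07506541e-01,
         4.79021329e-01],
       [ 9.99877861e-01,  1.56169306e-02,  6.11687778e-04,
         2.94725225e-02],
       [-4.22033205e-03,  3.07478187e-01, -9.51545770e-01,
         2.59459954e-01],
       [ 0.00000000e+00,  0.00000000e+00,  0.00000000e+00,
         1.00000000e+00]])}
2.8 0.0187
```

View pics/o3.png

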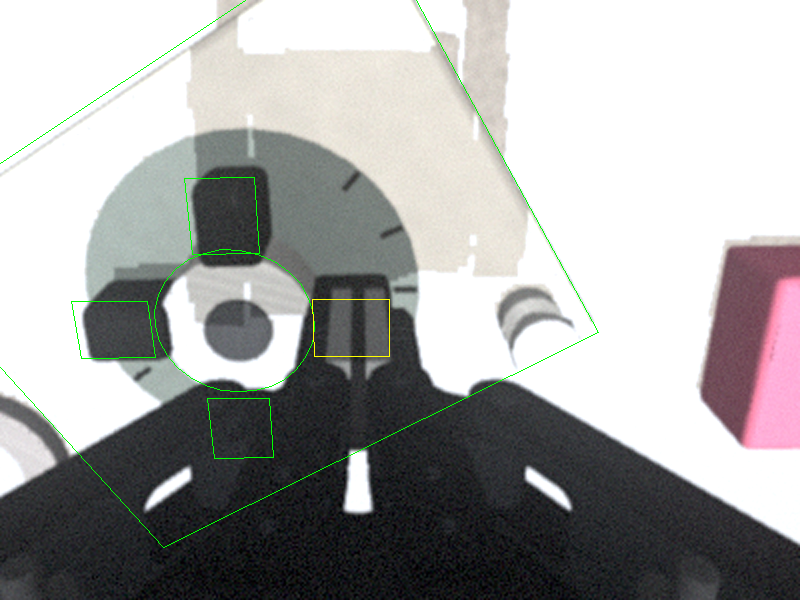

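Call:
drive_tool([
  [0.4,0,0],
  [0,0,2],
  [0,0,2],
  [0,0,1.4],
  [0,0,0],
], twist=[0,0,0,0,0], fingers=[0,0,0,0,0])

```text
time: 3.3
position: [0.5582, 0.0293, 0.0688]
orientation: [[-1.0, -0.013, 0.014], [-0.013, 1.0, -0.004], [-0.014, -0.004, -1.0]]
wrist_force: [-0.4, -0.3, -0.1]
width: 0.002
```

```bash
python3 snap.py 3 wrist top >/dev/null; python3 - <<'E'
from ov import *
from station import env
s=env.read_state();print(s['position'],s['wrist_force'])
draw('top_3',(270,135,120,115),3,'pics/o4a.png',.585,-.0125,.558,np.radians(91.5))
draw('wrist_3',(140,150,300,250),1,'pics/o4b.png',.585,-.0125,.558,np.radians(91.5))
a=cv2.imread('pics/o4a.png');b=cv2.imread('pics/o4b.png');b=cv2.resize(b,(414,345));cv2.imwrite('pics/o4.png',np.hstack([a,b]))
E
```

```text
[0.55916856 0.0293592  0.0700306 ] [-0.15395417 -0.15885704  0.44924946]
```

View pics/o4.png

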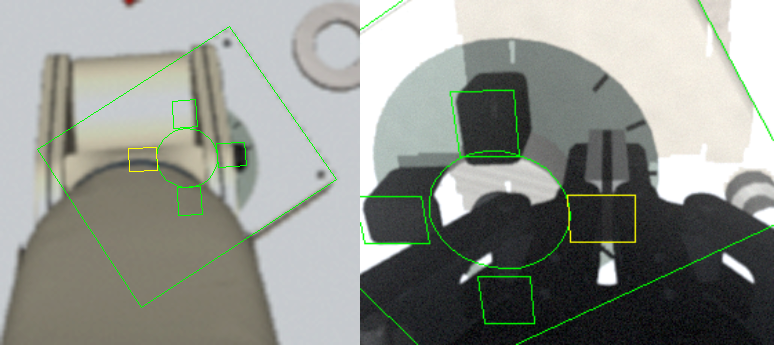

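Call:
drive_tool([
  [0.5,0,0],
  [0,0,0],
  [0,0,0.8],
  [0,0,0],
], twist=[0,0,0,0], fingers=[0,0,0,0])

```text
time: 3.8
position: [0.5555, 0.0293, 0.0643]
orientation: [[-1.0, -0.013, 0.021], [-0.013, 1.0, -0.004], [-0.021, -0.004, -1.0]]
wrist_force: [-1.1, 0.6, 0.5]
width: 0.002
```

```bash
cat > st.py <<'E'
from station import env
import numpy as np
np.set_printoptions(suppress=True,precision=4)
s=env.read_state();print(s['time'],s['position'],s['wrist_force'],s['wrist_torque']);R=s['orientation'];print(R[2], 'head',np.degrees(np.arctan2(R[1][0],R[0][0])),s['q'])
E
python3 st.py
```

```text
3.8 [0.5555 0.0293 0.0643] [-1.1324  0.5803  0.4848] [-0.0142  0.0451  0.0441]
[-0.021  -0.0043 -0.9998] head -179.25741255739376 [ 0.0338  0.5636  1.8876 -0.0076  0.6695 -1.544 ]
```

Call:
drive_tool([
  [0,0,0.4],
  [-0.5,0,0],
  [-0.3,0,0],
  [-0.2,0,0],
  [0,0,0],
], twist=[0,0,0,0,0], fingers=[0,0,0,0,0])

```text
time: 4.3
position: [0.5631, 0.0296, 0.0592]
orientation: [[-1.0, -0.013, 0.013], [-0.013, 1.0, -0.004], [-0.013, -0.004, -1.0]]
wrist_force: [-3.4, -0.6, 2.5]
width: 0.005
```

```bash
python3 st.py
```

```text
4.3 [0.5631 0.0296 0.0592] [-3.441  -0.5619  2.5434] [-0.1467  0.4701 -0.0504]
[-0.013  -0.0042 -0.9999] head -179.25561721406854 [ 0.0338  0.5823  1.8662 -0.0071  0.6802 -1.5445]
```

Call:
drive_tool([
  [-0.3,0.15,-0.05],
  [-0.3,0.15,0],
  [-0.3,0.15,0],
  [-0.3,0.15,0],
  [0,0,0],
], twist=[4,4,4,4,0], fingers=[0,0,0,0,0])

```text
time: 4.8
position: [0.5753, 0.0342, 0.0593]
orientation: [[-0.962, 0.273, 0.011], [0.273, 0.962, -0.004], [-0.012, -0.001, -1.0]]
wrist_force: [0.0, 0.0, -0.4]
width: -0.003
```

```bash
cat > fi.py <<'E'
from station import env
import numpy as np
np.set_printoptions(suppress=True,precision=4)
c=np.array([.585,-.0125])
s=env.read_state();p=np.array(s['position']);R=np.array(s['orientation']);F=np.array(s['wrist_force'])
h=np.degrees(np.arctan2(R[1,0],R[0,0]))%360
print(s['time'],p,'heading',h,'tz',R[:,2])
v=p[:2]-c;r=np.hypot(*v);a=np.degrees(np.arctan2(v[1],v[0]))%360
# face parallel to lobe assumed at h: two estimates
print('F world',F,'tool',R.T@F,'r',r,'posang',a)
phi=a-np.degrees(np.arcsin(.0225/r));print('phi(if contact, parallel)',phi,'clicks',(91.5-phi)/24,'radial',r*np.cos(np.radians(a-phi)),'h-phi-90',h-phi-90)
for tgt in (0.65,1.65,2.65,3.65):
    ph=np.radians(91.5-24*tgt);u=np.array([np.cos(ph),np.sin(ph)]);l=np.array([-u[1],u[0]])
    t=c+.042*u+.0225*l; d=np.r_[t-p[:2],.061-p[2]];print(tgt,'tool delta cm',100*R.T@d,'twist',(h-(np.degrees(ph)+90)+180)%360-180)
E
python3 fi.py
```

```text
4.8 [0.5753 0.0342 0.0593] heading 164.15265046610423 tz [ 0.011  -0.0044 -0.9999]
F world [ 0.0027  0.0028 -0.3889] tool [0.0028 0.0039 0.3889] r 0.04772704804747054 posang 101.67199484074347
phi(if contact, parallel) 73.54478243821194 clicks 0.7481340650745025 radial 0.0420906297805766 h-phi-90 0.6078680278922945
0.65 tool delta cm [ 0.1698 -0.1035 -0.168 ] twist -1.7473495338957719
1.65 tool delta cm [-1.7151  0.5064 -0.1466] twist 22.252650466104228
2.65 tool delta cm [-3.6852  0.2968 -0.1231] twist 46.25265046610423
3.65 tool delta cm [-5.3996 -0.6961 -0.1016] twist 70.25265046610423
```

Call:
drive_tool([
  [-0.3,0.15,-0.05],
  [-0.3,0.15,-0.05],
  [-0.3,0.15,0],
  [-0.3,0.15,0],
  [-0.3,0.15,0],
  [0,0,0],
], twist=[4,4,4,4,4,0], fingers=[0,0,0,0,0,0])

```text
time: 5.4
position: [0.5904, 0.0357, 0.06]
orientation: [[-0.81, 0.587, 0.007], [0.587, 0.81, -0.004], [-0.008, 0.001, -1.0]]
wrist_force: [-0.6, -0.6, 0.6]
width: 0.003
```

```bash
python3 fi.py; python3 snap.py 4 wrist >/dev/null
```

```text
5.4 [0.5904 0.0357 0.06  ] heading 144.08189657652196 tz [ 0.0068 -0.0036 -1.    ]
F world [-0.5958 -0.559   0.5802] tool [ 0.1502 -0.8016 -0.5822] r 0.04847900371581454 posang 83.6520415433699
phi(if contact, parallel) 55.998857069591715 clicks 1.4792142887670119 radial 0.04294139961945767 h-phi-90 -1.9169604930697517
0.65 tool delta cm [ 1.2566 -1.1534 -0.1113] twist -21.81810342347805
1.65 tool delta cm [-0.3047  0.0662 -0.0981] twist 2.1818965765219502
2.65 tool delta cm [-2.2271  0.5454 -0.0829] twist 26.18189657652195
3.65 tool delta cm [-4.1782  0.2013 -0.0684] twist 50.18189657652195
```

View pics/wrist_4.png

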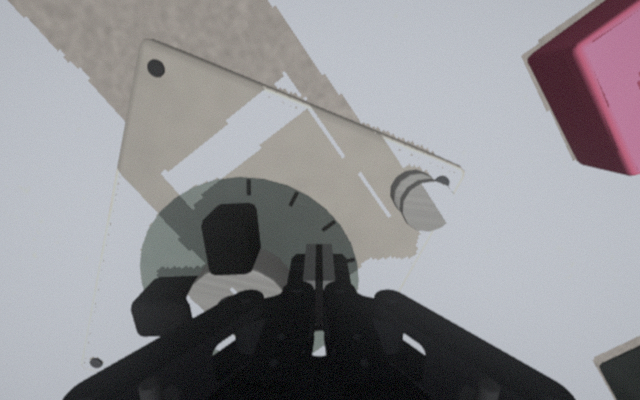

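Call:
drive_tool([
  [-0.3,0.1,-0.05],
  [-0.1,0,0],
  [0,0,0],
], twist=[2,1,0], fingers=[0,0,0])

```text
time: 5.75
position: [0.594, 0.0339, 0.0604]
orientation: [[-0.783, 0.622, 0.007], [0.622, 0.783, -0.004], [-0.008, 0.002, -1.0]]
wrist_force: [0.0, 0.0, -0.3]
width: 0.0
```

```bash
python3 fi.py; python3 snap.py 5 wrist scene>/dev/null; python3 - <<'E'
import cv2,numpy as np
a=cv2.imread('pics/wrist_5.png');b=cv2.imread('pics/scene_5.png')[160:270,230:380]
b=cv2.convertScaleAbs(cv2.resize(b,(545,400),interpolation=cv2.INTER_CUBIC),alpha=1.5);a=a[100:400,100:400]
cv2.imwrite('pics/o5.png',np.hstack([cv2.resize(a,(300,400))[:,:250],b]))
E
```

```text
5.75 [0.594  0.0339 0.0604] heading 141.5033975467568 tz [ 0.0073 -0.0037 -1.    ]
F world [ 0.0464  0.0275 -0.3421] tool [-0.0165  0.0499  0.3423] r 0.04727319115539756 posang 79.01673024082024
phi(if contact, parallel) 50.595060338162696 clicks 1.7043724859098877 radial 0.041575288357565944 h-phi-90 0.9083372085940908
0.65 tool delta cm [ 1.5996 -1.2969 -0.0757] twist -24.39660245324322
1.65 tool delta cm [ 0.0947 -0.0083 -0.0616] twist -0.39660245324321863
2.65 tool delta cm [-1.8042  0.5569 -0.0455] twist 23.60339754675678
3.65 tool delta cm [-3.7688  0.3009 -0.0302] twist 47.60339754675678
```

View pics/o5.png

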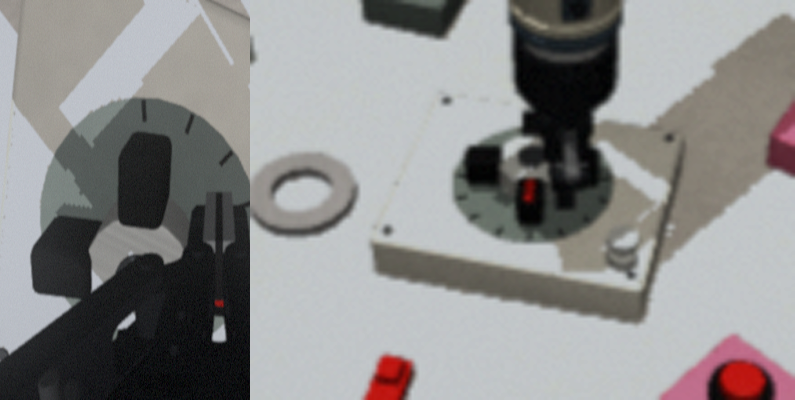

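```bash
cat > ptr.py <<'E'
import cv2,sys
from geo import *
def run(n):
    im=cv2.imread(f'pics/{n}.png');i=load(f'pics/{n}.npy')
    c=np.array([.585,-.0125])
    h=cv2.cvtColor(im,cv2.COLOR_BGR2HSV);m=(((h[...,0]<8)|(h[...,0]>172))&(h[...,1]>140)&(h[...,2]>50)).astype(np.uint8)
    hc=proj(i,[*c,.078]);print('hub px',hc)
    k,l,s,ce=cv2.connectedComponentsWithStats(m)
    for j in range(1,k):
        if np.hypot(*(ce[j]-hc))<45:
            P=ray(i,*ce[j],.078);v=P[:2]-c;a=np.degrees(np.arctan2(v[1],v[0]));print(n,'red',ce[j],s[j][4],P,'r',np.hypot(*v),'ang',a,'clicks',(91.5-a)/24)
for n in sys.argv[1:]: run(n)
E
python3 ptr.py scene_0 top_0 scene_5
```

```text
hub px [307.08628654 201.93711227]
scene_0 red [317.44444444 208.72222222] 18 [0.58230697 0.02821758 0.078     ] r 0.040806541530704066 ang 93.78398914876362 clicks -0.09516621453181766
hub px [331.91349697 186.87090249]
top_0 red [318. 188.] 27 [0.5828771  0.02608464 0.078     ] r 0.038642998990276574 ang 93.1491988238164 clicks -0.06871661765901689
hub px [307.08628654 201.93711227]
scene_5 red [306.41666667 211.91666667] 12 [0.61358863 0.01589702 0.078     ] r 0.040295167236546116 ang 44.80733947191595 clicks 1.945527522003502
```

Call:
drive_tool([
  [-0.3,0.15,-0.03],
  [-0.3,0.15,-0.03],
  [-0.3,0.15,0],
  [-0.3,0.15,0],
  [-0.3,0.13,0],
  [-0.2,0.05,0],
  [0,0,0],
], twist=[4,4,4,4,4,2,0], fingers=[0,0,0,0,0,0,0])

```text
time: 6.55
position: [0.6089, 0.0288, 0.061]
orientation: [[-0.486, 0.874, 0.003], [0.874, 0.486, -0.001], [-0.003, 0.002, -1.0]]
wrist_force: [0.5, -0.4, 0.0]
width: -0.003
```

```bash
python3 fi.py; python3 snap.py 6 scene>/dev/null; python3 ptr.py scene_6
```

```text
6.55 [0.6089 0.0288 0.061 ] heading 119.05514145285319 tz [ 0.0034 -0.0011 -1.    ]
F world [ 0.4739 -0.4307  0.0482] tool [-0.6068  0.2052 -0.0461] r 0.047691945647886216 posang 59.98377565276679
phi(if contact, parallel) 31.83401788987837 clicks 2.4860825879217345 radial 0.04205082258031266 h-phi-90 -2.7788764370251755
0.65 tool delta cm [ 2.1516 -2.8597 -0.0132] twist -46.84485854714683
1.65 tool delta cm [ 1.2529 -1.094  -0.0065] twist -22.844858547146828
2.65 tool delta cm [-0.2864  0.1535  0.0006] twist 1.1551414528531723
3.65 tool delta cm [-2.1999  0.667   0.0068] twist 25.155141452853172
hub px [307.08628654 201.93711227]
scene_6 red [303.  213.5] 2 [0.62472276 0.01384569 0.078     ] r 0.047665430606682005 ang 33.5538921740869 clicks 2.414421159413046
```

Call:
drive_tool([
  [-0.3,0.1,0],
  [-0.1,0.05,0],
  [0,0,0],
], twist=[1,1,0], fingers=[0,0,0])

```text
time: 6.9
position: [0.6119, 0.0258, 0.0609]
orientation: [[-0.455, 0.89, 0.003], [0.89, 0.455, -0.001], [-0.002, 0.002, -1.0]]
wrist_force: [0.7, 0.4, -0.7]
width: 0.004
```

```bash
python3 fi.py; python3 snap.py 7 scene>/dev/null; python3 ptr.py scene_7
```

```text
6.9 [0.6119 0.0258 0.0609] heading 117.09577136011227 tz [ 0.0031 -0.0012 -1.    ]
F world [ 0.6914  0.4047 -0.7039] tool [0.0471 0.7983 0.7056] r 0.046798344118256854 posang 54.83972878830887
phi(if contact, parallel) 26.10296347411895 clicks 2.7248765219117104 radial 0.04103455875491761 h-phi-90 0.9928078859933152
0.65 tool delta cm [ 2.4637 -3.0686 -0.0199] twist -48.804228639887754
1.65 tool delta cm [ 1.6258 -1.2732 -0.0139] twist -24.804228639887754
2.65 tool delta cm [ 0.1301  0.0262 -0.0073] twist -0.8042286398877536
3.65 tool delta cm [-1.7647  0.6049 -0.0014] twist 23.195771360112246
hub px [307.08628654 201.93711227]
scene_7 red [299.5 213. ] 2 [0.63053884 0.005599   0.078     ] r 0.04900367058499516 ang 21.67489506672412 clicks 2.9093793722198282
```

Call:
drive_tool([
  [-0.3,0.15,0],
  [-0.3,0.15,0],
  [-0.3,0.15,0],
  [-0.3,0.15,0],
  [-0.3,0.13,0],
  [-0.1,0.05,0],
  [0,0,0],
], twist=[4,4,4,4,4,1,0], fingers=[0,0,0,0,0,0,0])

```text
time: 7.65
position: [0.6233, 0.0149, 0.0609]
orientation: [[-0.095, 0.995, 0.001], [0.995, 0.095, 0.002], [0.001, 0.001, -1.0]]
wrist_force: [-0.1, -0.3, -0.4]
width: 0.0
```

```bash
python3 fi.py; python3 snap.py 8 scene>/dev/null; python3 ptr.py scene_8
```

```text
7.65 [0.6233 0.0149 0.0609] heading 95.45732046150431 tz [ 0.0007  0.0015 -1.    ]
F world [-0.1114 -0.3293 -0.4342] tool [-0.3178 -0.1426  0.4336] r 0.04709416503171954 posang 35.571554736529656
phi(if contact, parallel) 7.031944741364967 clicks 3.5195023024431262 radial 0.04137161321528127 h-phi-90 -1.5746242798606573
0.65 tool delta cm [ 2.3481 -4.788  -0.0121] twist -70.4426795384957
1.65 tool delta cm [ 2.2313 -2.8102 -0.0105] twist -46.442679538495696
2.65 tool delta cm [ 1.3202 -1.0508 -0.0102] twist -22.442679538495696
3.65 tool delta cm [-0.2278  0.1858 -0.0114] twist 1.557320461504304
hub px [307.08628654 201.93711227]
```

Call:
drive_tool([
  [-0.15,0.05,0],
  [0,0,0],
], twist=[0,0], fingers=[0,0])

```text
time: 7.9
position: [0.6237, 0.0134, 0.0608]
orientation: [[-0.098, 0.995, 0.001], [0.995, 0.098, 0.001], [0.001, 0.001, -1.0]]
wrist_force: [0.2, -0.0, -1.1]
width: -0.001
```

```bash
python3 fi.py; python3 snap.py 9 scene wrist >/dev/null;  python3 - <<'E'
import cv2,numpy as np
a=cv2.imread('pics/wrist_9.png');b=cv2.imread('pics/scene_9.png')[160:270,230:380]
b=cv2.convertScaleAbs(cv2.resize(b,(400,293),interpolation=cv2.INTER_CUBIC),alpha=1.5);a=a[100:393,100:500]
cv2.imwrite('pics/o9.png',np.hstack([a,b]))
E
```

```text
7.9 [0.6237 0.0134 0.0608] heading 95.60697950598076 tz [ 0.0005  0.0014 -1.    ]
F world [ 0.1585 -0.014  -1.1089] tool [-0.0308  0.1557  1.1089] r 0.046578065666558616 posang 33.710996130194154
phi(if contact, parallel) 4.825549800310025 clicks 3.611435424987082 radial 0.04078316075585911 h-phi-90 0.7814297056707318
0.65 tool delta cm [ 2.5186 -4.8105 -0.016 ] twist -70.29302049401925
1.65 tool delta cm [ 2.3966 -2.833  -0.0149] twist -46.29302049401923
2.65 tool delta cm [ 1.4809 -1.0761 -0.015 ] twist -22.29302049401923
3.65 tool delta cm [-0.0703  0.1565 -0.0162] twist 1.7069795059807689
```

View pics/o9.png

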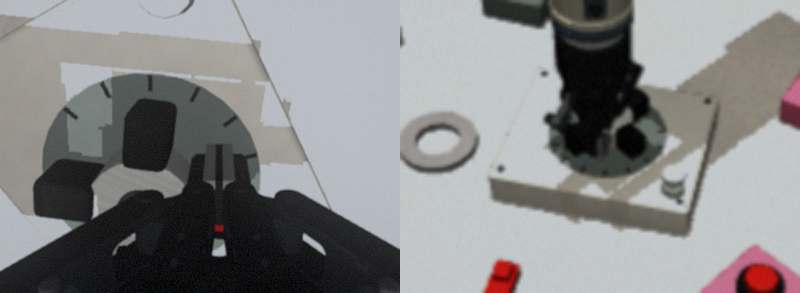

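Call:
drive_tool([
  [0.4,0,0],
  [0.3,0,-0.5],
  [0,0,-3],
  [0,0,-4],
  [0,0,-4],
  [2,0,-4],
  [2,0,0],
  [0,0,0],
], twist=[0,0,0,0,0,0,0,0], fingers=[0,0,0,0,0,0,0,0])

```text
time: 8.8
position: [0.618, 0.0631, 0.2232]
orientation: [[-0.098, 0.995, -0.001], [0.995, 0.098, 0.002], [0.002, -0.001, -1.0]]
wrist_force: [-0.0, -1.1, 0.1]
width: 0.001
```

```bash
python3 snap.py 10 wrist scene >/dev/null; python3 st.py; python3 ptr.py scene_10 wrist_10; python3 - <<'E'
from ov import *
draw('wrist_10',(120,100,400,300),2,'pics/o10.png',.585,-.0125,.558,np.radians(92-96))
E
```

```text
8.9 [0.6184 0.0615 0.2226] [-0.6293 -0.1126 -0.3401] [-0.0603 -0.0032 -0.0121]
[ 0.0017 -0.0012 -1.    ] head 95.59573286678759 [ 0.0792  0.4281  1.6442  0.0019  1.0706 -0.0194]
hub px [307.08628654 201.93711227]
scene_10 red [296.5  208.05] 20 [ 0.62367776 -0.01493823  0.078     ] r 0.03875453176310335 ang -3.60713043961043 clicks 3.9627971016504344
hub px [280.67548836 253.00172901]
```

View pics/o10.png

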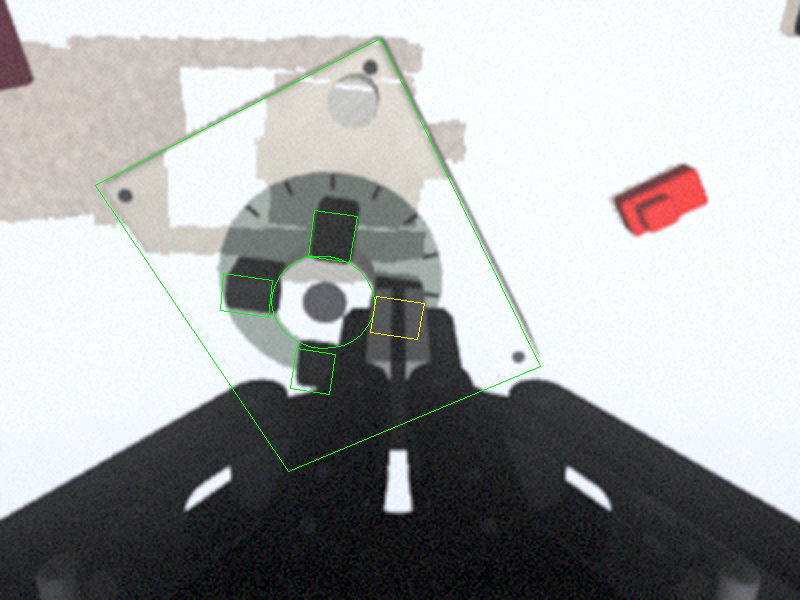

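The dial reads 4.06 clicks from the scene camera's change of angle, and the overlay agrees. Now to the green key.

Call:
drive_tool([
  [-4.4,-2.3,0],
  [-4.4,-2.3,0],
  [-4.4,-2.3,0],
  [-4.4,-2.3,0],
  [-4.4,-2.3,0],
  [-4.4,-2.3,0],
  [-4.4,-2.3,0],
  [-3.8,-2,0],
  [0,0,0],
], twist=[0,0,0,0,0,0,0,0,0], fingers=[0,0,0,0,0,0,0,0,0])

```text
time: 9.8
position: [0.4652, -0.3083, 0.2143]
orientation: [[-0.099, 0.995, -0.014], [0.995, 0.1, 0.004], [0.005, -0.013, -1.0]]
wrist_force: [0.6, 0.5, -0.3]
width: -0.003
```

```bash
python3 snap.py 11 wrist top scene>/dev/null; python3 st.py; python3 ptr.py scene_11 top_11;python3 - <<'E'
from geo import *
import cv2
from station import env
s=env.read_state();p=np.array(s['position']);R=np.array(s['orientation'])
for n in('wrist_11',):
    im=cv2.imread(f'pics/{n}.png');i=load(f'pics/{n}.npy');h=cv2.cvtColor(im,cv2.COLOR_BGR2HSV)
    m=((h[...,0]>45)&(h[...,0]<85)&(h[...,1]>120)&(h[...,2]>50)).astype(np.uint8)
    k,l,st,ce=cv2.connectedComponentsWithStats(m)
    for j in range(1,k):
        if st[j][4]>40:
            P=ray(i,*ce[j],.061);print(n,ce[j],st[j],P,100*R.T@(P-p))
E
```

```text
9.95 [ 0.4671 -0.3039  0.2144] [-0.4362  0.7851  0.0595] [ 0.0146  0.0111 -0.0317]
[ 0.007  -0.0129 -0.9999] head 95.91770614646974 [-0.5966  0.3516  1.7859 -0.0034  1.0184 -0.6981]
hub px [307.08628654 201.93711227]
scene_11 red [296.5  208.05] 20 [ 0.62367776 -0.01493823  0.078     ] r 0.03875453176310335 ang -3.60713043961043 clicks 3.9627971016504344
hub px [331.91349697 186.87090249]
top_11 red [332.75862069 173.34482759] 29 [ 0.62344274 -0.01601672  0.078     ] r 0.038603258570327106 ang -5.226837702383139 clicks 4.030284904265964
wrist_11 [328.4180602  179.23745819] [315 165  28  29 598] [ 0.47322941 -0.29936604  0.061     ] [ 0.27756909  0.85703598 15.33107608]
```

View pics/wrist_11.png

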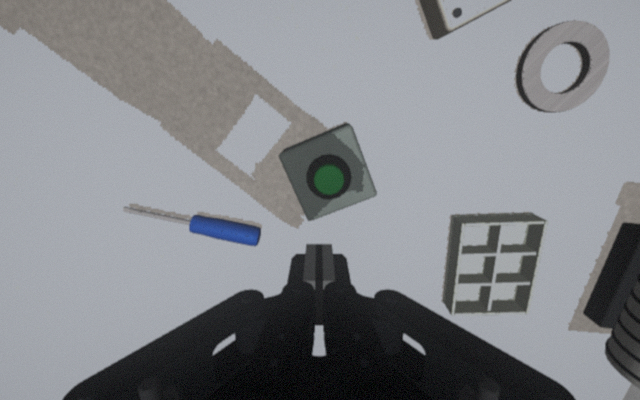

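Call:
drive_tool([
  [0.25,0.7,0],
  [0,0,4],
  [0,0,4],
  [0,0,4],
  [0,0,0],
], twist=[0,0,0,0,0], fingers=[0,0,0,0,0])

```text
time: 10.45
position: [0.4785, -0.2945, 0.0923]
orientation: [[-0.112, 0.994, -0.009], [0.994, 0.112, 0.004], [0.005, -0.009, -1.0]]
wrist_force: [-0.5, -0.6, -0.2]
width: -0.003
```

```bash
python3 st.py
```

```text
10.45 [ 0.4785 -0.2945  0.0923] [-0.4692 -0.6077 -0.2353] [0.002  0.0358 0.0114]
[ 0.0046 -0.0085 -1.    ] head 96.42514066135158 [-0.5719  0.5324  1.8469 -0.0026  0.7718 -0.6822]
```

Call:
drive_tool([
  [-0.45,-0.6,0],
  [0,0,1],
  [0,0,1],
  [0,0,0.5],
  [0,0,0],
], twist=[0,0,0,0,0], fingers=[0,0,0,0,0])

```text
time: 10.95
position: [0.4771, -0.2998, 0.071]
orientation: [[-0.116, 0.993, -0.003], [0.993, 0.116, -0.0], [-0.0, -0.003, -1.0]]
wrist_force: [0.1, -0.4, -0.0]
width: -0.0
```

```bash
python3 st.py;python3 snap.py 12 scene >/dev/null; python3 - <<'E'
import cv2
b=cv2.imread('pics/scene_12.png')[90:220,210:350]
cv2.imwrite('pics/o12b.png',cv2.convertScaleAbs(cv2.resize(b,(560,520),interpolation=cv2.INTER_CUBIC),alpha=1.5))
E
```

```text
10.95 [ 0.4771 -0.2998  0.071 ] [ 0.0526 -0.4361 -0.0025] [ 0.0384 -0.0582  0.0281]
[-0.0002 -0.0026 -1.    ] head 96.64886831775802 [-0.5811  0.5665  1.8545 -0.0027  0.7225 -0.6951]
```

View pics/o12b.png

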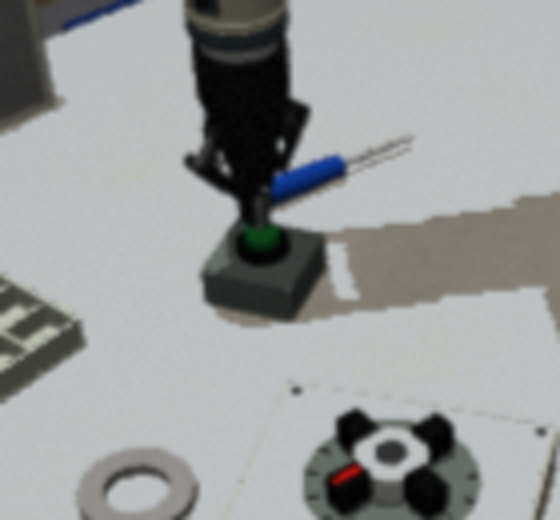

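Call:
drive_tool([
  [0,-0.4,0],
  [0,0,0.5],
  [0,0,0.5],
  [0,0,0.3],
  [0,0,0],
], twist=[0,0,0,0,0], fingers=[0,0,0,0,0])

```text
time: 11.5
position: [0.4738, -0.3013, 0.0589]
orientation: [[-0.115, 0.993, 0.0], [0.993, 0.115, -0.002], [-0.002, 0.0, -1.0]]
wrist_force: [-0.7, 1.0, 3.2]
width: 0.001
```

```bash
python3 st.py
```

```text
11.5 [ 0.4738 -0.3013  0.0589] [-0.6664  0.9595  3.2254] [0.078  0.0794 0.0003]
[-0.0023  0.0001 -1.    ] head 96.60722992565742 [-0.5867  0.5837  1.8639 -0.0026  0.6924 -0.7   ]
```

Call:
drive_tool([
  [0,0,0.3],
  [0,0,0.3],
  [0,0,0.3],
], twist=[0,0,0], fingers=[0,0,0])

```text
time: 11.8
position: [0.4742, -0.3015, 0.0553]
orientation: [[-0.115, 0.993, 0.0], [0.993, 0.115, -0.002], [-0.002, -0.0, -1.0]]
wrist_force: [-12.8, 7.8, 47.7]
width: 0.002
```

```bash
python3 st.py
```

```text
11.8 [ 0.4742 -0.3015  0.0553] [-12.8475   7.823   47.7094] [ 1.4799  2.2641 -0.0214]
[-0.0021 -0.0002 -1.    ] head 96.61838716301035 [-0.5865  0.5904  1.8635 -0.0028  0.6865 -0.6999]
```

The key has reached its hard stop at z = 0.055. I'll let go and retreat upwards.

Call:
drive_tool([
  [0,0,-0.4],
  [0,0,-2],
  [0,0,-4],
  [0,0,-4],
  [0,0,-4],
  [0,0,0],
  [0,0,0],
], twist=[0,0,0,0,0,0,0], fingers=[0,0,0,0,0,0,0])

```text
time: 12.5
position: [0.4734, -0.3007, 0.2044]
orientation: [[-0.116, 0.993, -0.002], [0.993, 0.116, -0.002], [-0.001, -0.002, -1.0]]
wrist_force: [0.0, 0.1, -0.3]
width: 0.002
```

```bash
python3 st.py; python3 snap.py 13 scene top wrist>/dev/null; python3 ptr.py scene_13 top_13; python3 - <<'E'
import cv2,numpy as np
a=cv2.imread('pics/scene_13.png');b=cv2.imread('pics/wrist_13.png')
cv2.imwrite('pics/o13.png',np.hstack([cv2.resize(cv2.convertScaleAbs(a,alpha=1.4)[60:340,90:540],(450,280)),cv2.resize(b,(350,280))]))
for n in(0,13):
    i=cv2.imread(f'pics/scene_{n}.png')[140:175,255:300].astype(int);m=(i[...,1]>i[...,2]*1.5)&(i[...,1]>50);print(n,m.sum(),np.argwhere(m).mean(0))
E
```

```text
12.5 [ 0.4734 -0.3007  0.2044] [ 0.0451  0.0799 -0.273 ] [-0.0118 -0.0037  0.0254]
[-0.0014 -0.0017 -1.    ] head 96.64814230960665 [-0.5859  0.3636  1.7948 -0.0027  0.9836 -0.7005]
hub px [307.08628654 201.93711227]
scene_13 red [296.5  208.05] 20 [ 0.62367776 -0.01493823  0.078     ] r 0.03875453176310335 ang -3.60713043961043 clicks 3.9627971016504344
hub px [331.91349697 186.87090249]
top_13 red [332.8 173.2] 30 [ 0.62385432 -0.01614459  0.078     ] r 0.03902487754876251 ang -5.358745952924602 clicks 4.035781081371859
0 37 [ 7.37837838 19.75675676]
13 2 [ 5.5 21.5]
```

View pics/o13.png

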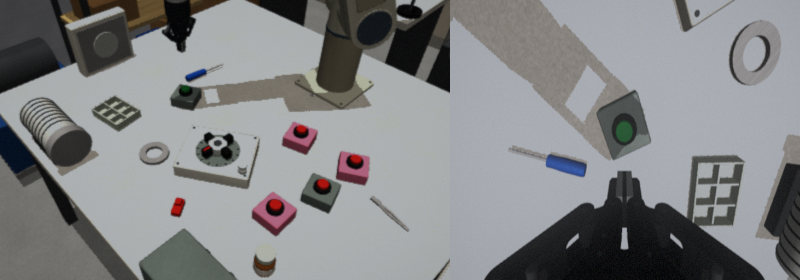

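The picture shows the dial's red line at four clicks, the green key free and up (its left part is in the arm's shadow), and every loose thing where it was. I'm handing in.

```bash
python3 -c "
from station import env
print(env.close_job())"
```

```text
the job is handed in; nothing more can be done
None
```

I turned the dial clockwise four clicks with the shut fingertips, one click at a time. I then pressed the green key down to its stop, released it and backed away. The job was handed in at about 12.7 s of the 64 s; no verdict was reported.

**Last checks**
- **Dial:** the red line turned 97.4° (4.06 clicks) by the scene camera and 98.5° (4.10 clicks) by the top camera. The nominal turn is 96°, so both put it in the fourth click. The readings did not change after the key was pressed.
- **Green key:** the tip went down about 6 mm, to z = 0.055 m, where the vertical force rose to 48 N, well above the 5 N the key needs. I took that as the hard stop. Afterwards the wrist force was about zero, and the key looked up in the pictures.
- **Red key and loose things:** I went near none of them except the stub, and by eye nothing had moved.

**What disagreed or was not confirmed**
- The wrist and top cameras differed by 3–4 mm on the dial's centre, so I used a value in between.
- A colour count meant to confirm the green key's position failed, because the key was in the arm's shadow. That it is up rests on looking at the picture.

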